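Open a push-and-turn safety cap and hold it over the bottle

TASK

The pump is due for descaling: open the squat amber bottle of descaler with the white safety cap. Press the cap straight down against its spring, keep it pressed while you turn it anticlockwise (seen from above) until it comes free, then lift it off. Leave the bottle standing where it is and its neighbours undisturbed, and finish still holding the cap upright and still, straight over the open mouth and about a hand's breadth above it, so that drips fall back in.

Things in the scene. Friction and masses are not known exactly. Their poses are not given: they have to be found in the camera images.
- cap_center (a point): Centre (half-way up) of the white push-and-turn cap: ribbed, round, 53 mm across, 31 mm tall, 50 g, two moulded arrows on its flat top. z is its axis, up; x runs through its two inner lugs. 15.5 mm below its top. It starts locked on the bottle and is free on the neck but for the lugs and a spring disc inside, which lifts it with 5.6 N. Pinch firmly (30 N or more).
- bottle: Squat round amber glass bottle with a plain paper label, loose on the worktop, about 0.8 kg. Origin: centre of its underside, z up. 90 mm across up to 78 mm, then sloping in to a 30 mm neck at 110 mm; cap skirt from 126 to 157 mm. Locked, the cap's centre is 141.5 mm above the origin and its x axis is turned 59 deg (+-2) clockwise from the bottle's x.
- bottle_mouth (a point): Centre of the bottle's mouth, at the rim of the neck, 142 mm above its underside and hidden in the cap at first. The cap's lugs rest behind a tooth 4 mm deep: press the cap down over 4 mm (5 to 7 is good, it bottoms at 8; the spring then pushes back with 10 to 12 N), turn it 60 to 65 deg anticlockwise (free from 47 to 72 deg, then a stop), lift straight up.
- pitcher_pump: Fixed pump on the left, in the way: barrel upright at x 0.57, y 0.20, 55 mm in radius, 0.65 m tall, spout to the left 0.2 to 0.25 m up. Its long lever (20 mm bar) slants from the head (x 0.55, y 0.19, z 0.59) down towards the robot to a wooden grip at x 0.33 to 0.39, y 0.14, z 0 to 0.13. An arm that comes from the left should first draw in and pass in front of the lever, not through it.
- brown_jug: Fixed stoneware jug on the right, in the way: upright, axis at x 0.725, y -0.25, 150 mm in radius, 0.5 m tall, ears 0.4 to 0.5 m up, tap in front at x 0.55, y -0.3.
- mustard_pot: Buff stoneware mustard pot with a knobbed lid, 64 mm across, 80 mm tall, standing behind the bottle; origin at the centre of its underside. Leave it alone.
- tin_measure: Open tin measure, 65 mm across, 64 mm tall, standing behind the bottle; origin at the centre of its underside. Leave it alone.
- mason_jar: Aqua glass preserving jar with a zinc lid, 69 mm across, 136 mm tall, standing on the left beyond the pump; origin at the centre of its underside. Leave it alone.
Things that resemble listed ones, but are neither listed nor needed, are in the scene too. Leave any purple or red look-alike of the part that bears cap_center alone.

How it is judged:
By the outcome, as a careful person would: the job done as asked, in the order asked, and still so for the second after the job is handed in, while the arm keeps its last pose, push and grip.
It also fails if it takes over 42 s, if anything falls off the work surface, if the arm or the gripper's body presses on something with over 40 N, if the wrist force passes 120 N, or if a joint passes its speed limit or range.

ROBOT

A 7-joint arm with a two-finger parallel gripper is mounted at the origin on a cart in front of the work surface, level with it; the furniture and walls round the work are solid. World frame = base frame: x ahead of the robot, y to its left, z up, the work surface at z = 0. Lengths are in m, angles in rad, forces in N, time in s.
With the tool pointing down it reaches from about 0.425 to 0.825 m from the base axis. Payload 3.6 kg.
Tool frame: the origin (TCP) lies where the fingers leave the gripper's body, on its centre line; the fingertips stand 73 mm ahead of it and the grasp point (between the pads) lies 54 mm ahead of it; z points along the fingers, y is the line along which they close (so a half turn about z gives the same grasp; the last joint's range is limited). The gripper opens to 85 mm and grips with 20 to 120 N. Pads are 22 mm wide; open, the fingers measure 114 mm over their backs; the gripper's body (76 mm by 85 mm) begins 54 mm behind the grasp point. The pads swing forward as they close: fully open they stand 13 mm farther back than shut.
Start: joints at [-1.306, 0.615, -0.013, 1.423, 0.008, 1.103, -0.04], TCP at [0.186, 0.623, 0.304] pointing down, gripper open.
Joint ranges: [-3.12, 3.12], [-0.3, 2.06], [-1.34, 1.32], [0.26, 2.42], [-1.36, 4.5], [0.01, 1.98], [-2.84, 2.84]. Speed limits (rad/s): [2.79, 2.79, 3.14, 3.14, 3.14, 3.14, 3.14].

INTERFACE

Orientations are given as a unit quaternion [x, y, z, w].
In Python, from station import arm, snapshot, camera_info, ticket gives the robot as it stands. Calls block until the motion is done:
- arm.movep(position, orientation): joint-space move of the TCP to a pose.
- arm.line_to(position, velocity=0.15, ori=None): straight line of the TCP; ori=None keeps the orientation; velocity is the mean speed in m/s.
- arm.move_j(angles): joint-space move.
- arm.move_gripper(opening, effort=None): opening from 0.0 (shut) to 1.0 (fully open); effort is the grip in N (None keeps the last); returns when the fingers have stopped.
- arm.pause(seconds).
- arm.ik(position, orientation): joint angles nearest the present ones, or None.
- snapshot(name): name is "side" or "top"; returns the picture (384x512x3 uint8, blue, green, red); there is no depth.
- camera_info(name): a dict with "fx", "fy", "cx", "cy" (pixels), "R" (3x3) and "t" (3): a world point X has camera coordinates R X + t. Camera axes: x right, y down, z forward; pixel columns grow to the right and rows downward; lengths in m; the calibration is good to about 2 mm. A picture is of the moment at which its call begins. camera_info takes no time and is no camera call.
A pose or a line that the arm cannot do raises arm.MotionError and nothing moves.
- ticket.finish_job(): hands the job in; it is judged then, once.
Readings, each from a call of its own:
- arm.read_time(): time.
- arm.read_joint_positions(): joint angles.
- arm.read_dq(): joint speeds.
- arm.read_effort(): joint torques, N m.
- arm.read_tool_pos(): TCP position.
- arm.read_eef_rot(): TCP orientation.
- arm.read_ft_force(): force on the tool from outside, world axes, zero at the start.
- arm.read_wrist_torque(): the same for the moment, N m.
- arm.read_opening(): opening from 0.0 (shut) to 1.0 (fully open).
- arm.read_finger_force(): force on a finger pad.
Only numpy, scipy, OpenCV 4.12 (cv2) and the standard library are available. Lean on these libraries where they do the work, as an engineer would, in place of code of your own. Each camera call takes 0.05 s, during which the arm holds its last target. There are 200 camera calls.

## Working session

There is one attempt and no reset: what is moved stays moved. The work goes in short steps, each a Python script; the robot and the scene stay as the last script left them, time stands still between calls to the robot, and variables do not carry over. Pictures are saved under pics/ and viewed, at most 10 in all, crops included, and the job is handed in when it is done.

```bash
mkdir -p pics; python3 - <<'E'
from station import arm, snapshot, camera_info
import cv2,numpy as np
for n in("side","top"):
    im=snapshot(n); cv2.imwrite(f"pics/{n}0.png",im)
    c=camera_info(n); R=np.array(c["R"]);t=np.array(c["t"]); print(n,c["fx"],c["cx"],c["cy"],"pos",-R.T@t,"fwd",R[2])
print(arm.read_time(),arm.read_eef_rot(),arm.read_opening())
E
```

```text
side 410.65049284097216 258.18299796832804 190.4860729999403 pos [-0.0698858  -0.55734678  0.901743  ] fwd [ 0.52320936  0.53058009 -0.66688585]
top 393.27181027575386 253.27503214267284 194.21661774671574 pos [0.30857961 0.07462844 1.40006657] fwd [ 0.19635856  0.01149813 -0.98046474]
0.1 [ 1.44845182e-01  9.89453649e-01 -1.15291197e-03 -1.46770293e-04] 0.9989250712468004
```

View pics/side0.png

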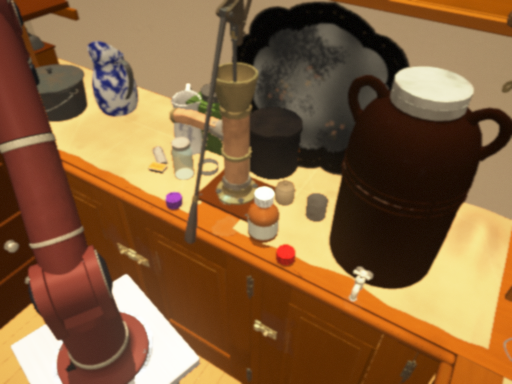

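View pics/top0.png

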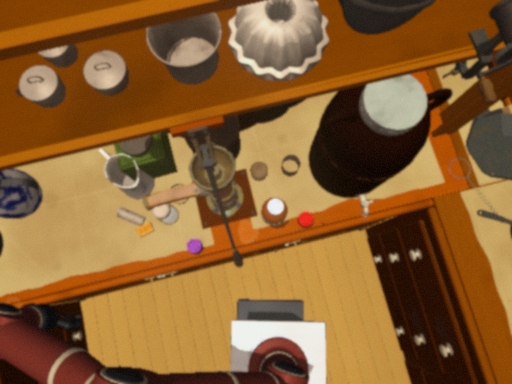

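The side view shows the white cap at about (265,195) on the amber bottle. In the top view the cap is at about (275,205), with the red decoy at (305,219), the purple decoy at (195,246) and the lever end at (238,262). Next I locate the cap and fit a planar arm model from IK samples.

```bash
cat > h.py <<'E'
from station import arm, snapshot, camera_info
import cv2,numpy as np
from scipy.spatial.transform import Rotation as Ro
def ray(n,uv):
    c=camera_info(n);R=np.array(c["R"]);t=np.array(c["t"])
    d=R.T@np.array([(uv[0]-c["cx"])/c["fx"],(uv[1]-c["cy"])/c["fy"],1]); return -R.T@t,d
def onplane(n,uv,z):
    o,d=ray(n,uv); return o+d*(z-o[2])/d[2]
def proj(n,X):
    c=camera_info(n);p=np.array(c["R"])@X+np.array(c["t"]); return np.array([c["fx"]*p[0]/p[2]+c["cx"],c["fy"]*p[1]/p[2]+c["cy"]])
def tri(a,b):
    (o1,d1),(o2,d2)=ray(*a),ray(*b)
    s=np.linalg.lstsq(np.c_[d1,-d2],o2-o1,rcond=None)[0]; p,q=o1+s[0]*d1,o2+s[1]*d2
    return (p+q)/2,np.linalg.norm(p-q)
def white(im,uv,r=16):
    hsv=cv2.cvtColor(im,cv2.COLOR_BGR2HSV); m=cv2.inRange(hsv,(0,0,135),(180,70,255))
    k=np.zeros_like(m);cv2.circle(k,tuple(int(v) for v in uv),r,255,-1)
    n,l,s,c=cv2.connectedComponentsWithStats(m&k); i=1+np.argmax(s[1:,4]); return c[i],s[i]
def down(yaw): # tool y axis (closing) at angle yaw+90 from world x
    return (Ro.from_euler('z',yaw)*Ro.from_euler('x',np.pi)).as_quat()
E
python3 - <<'E'
from h import *
a,sa=white(cv2.imread("pics/side0.png"),(265,195));b,sb=white(cv2.imread("pics/top0.png"),(275,205))
print(a,sa,b,sb,tri(("side",a),("top",b)),onplane("top",b,.157),onplane("side",a,.1415))
o=np.hstack([cv2.resize(cv2.imread("pics/side0.png")[160:260,215:315],None,fx=4,fy=4,interpolation=2),cv2.resize(cv2.imread("pics/top0.png")[160:260,200:300],None,fx=4,fy=4,interpolation=2)])
cv2.imwrite("pics/crop.png",o)
print(Ro.from_quat(arm.read_eef_rot()).as_matrix().round(3))
for p in [(.45,0,.3),(.6,0,.2),(.7,0,.4),(.5,0,.5),(.43,0,.4),(.52,0.03,.2),(.3,0,.4),(.35,0,.35)]:
    for y in (0,np.pi):
        q=arm.ik(p,down(y)); print(p,y, None if q is None else np.round(q,3))
E
```

```text
[263.75151515 195.91818182] [254 186  21  21 330] [275.06008584 206.21030043] [267 198  17  17 233] (array([0.52104166, 0.01862246, 0.14428886]), np.float64(0.0015397990144628603)) [0.51951178 0.01873007 0.157     ] [0.52251251 0.02110895 0.1415    ]
[[-0.958  0.287 -0.001]
 [ 0.287  0.958 -0.002]
 [-0.    -0.002 -1.   ]]
(0.45, 0, 0.3) 0 [-0.712  0.443  0.952  1.995 -0.451  0.929 -1.098]
(0.45, 0, 0.3) 3.141592653589793 [-0.213  0.318  0.217  1.982 -0.089  0.85   1.623]
(0.6, 0, 0.2) 0 [-0.458  0.759  0.73   1.708 -0.615  0.919 -1.048]
(0.6, 0, 0.2) 3.141592653589793 [-0.035  0.651 -0.003  1.694  0.002  0.797  1.532]
(0.7, 0, 0.4) 0 [-0.39   0.753  0.84   1.102 -0.536  1.494 -1.231]
(0.7, 0, 0.4) 3.141592653589793 [-0.123  0.654  0.196  1.09  -0.12   1.408  1.624]
(0.5, 0, 0.5) 0 [-0.755  0.365  1.071  1.501 -0.321  1.466 -1.249]
(0.5, 0, 0.5) 3.141592653589793 [-0.381  0.256  0.461  1.491 -0.114  1.421  1.655]
(0.43, 0, 0.4) 0 [-0.865  0.277  1.062  1.872 -0.266  1.145 -1.279]
(0.43, 0, 0.4) 3.141592653589793 [-0.361  0.18   0.375  1.861 -0.073  1.114  1.612]
(0.52, 0.03, 0.2) 0 [-0.532  0.64   0.678  1.93  -0.567  0.771 -1.101]
(0.52, 0.03, 0.2) 3.141592653589793 [-0.095  0.551 -0.006  1.917  0.005  0.674  1.466]
(0.3, 0, 0.4) 0 [-1.045 -0.13   0.864  2.123  0.111  1.106 -1.806]
(0.3, 0, 0.4) 3.141592653589793 [-0.556 -0.076  0.446  2.116  0.037  1.095  1.443]
(0.35, 0, 0.35) 0 [-0.938  0.131  0.999  2.132 -0.136  0.942 -1.434]
(0.35, 0, 0.35) 3.141592653589793 [-0.406  0.089  0.378  2.122 -0.041  0.937  1.566]
```

View pics/crop.png

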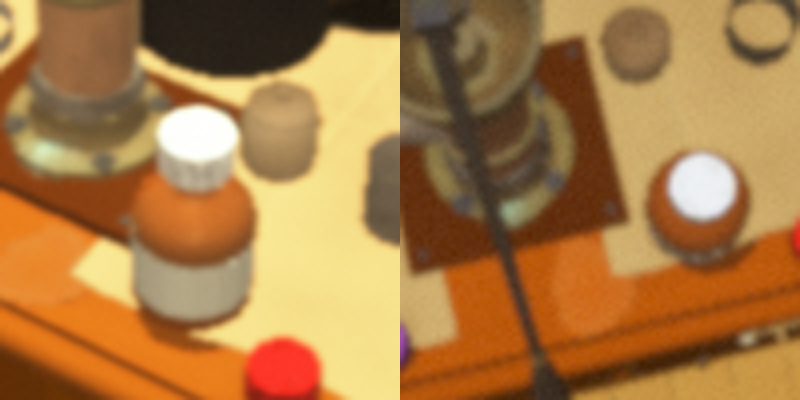

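The two views agree on the cap at about (0.5207, 0.019), within 2 mm. Next I draw in with j3=0, swing past in front of the lever, and go above the cap.

```bash
cat >> h.py <<'E'
from scipy.optimize import least_squares
D=np.array([[.615,1.423,.650,.304],[.651,1.694,.6,.2],[.551,1.917,.5208,.2]])
f=lambda p,a,b:(p[0]*np.sin(a)+p[1]*np.sin(a+b),p[2]+p[0]*np.cos(a)+p[1]*np.cos(a+b))
P=least_squares(lambda p:np.r_[f(p,D[:,0],D[:,1])[0]-D[:,2],f(p,D[:,0],D[:,1])[1]-D[:,3]],[.4,.4,.2])
def planar(r,z,az,j7):
    s=least_squares(lambda q:np.subtract(f(P.x,*q),(r,z)),[.3,1.9]).x
    return [-az,s[0],0,s[1],0,np.pi-s.sum(),j7]
E
python3 - <<'E'
from h import *
print(P.x,P.cost)
q1=planar(.32,.42,1.27,-.04);C=np.array([.5207,.019]);az=np.arctan2(C[1],C[0]);q2=planar(.32,.42,az,-.55);q3=planar(np.hypot(*C),.30,az,-.55)
print(np.round([q1,q2,q3],3))
if P.cost<1e-4 and all(-.3<q[1] and q[3]<2.4 for q in(q1,q2,q3)):
    for q in(q1,q2,q3):
        arm.move_j(q);print(arm.read_time(),arm.read_tool_pos(),Ro.from_quat(arm.read_eef_rot()).as_matrix()[:,1].round(3),arm.read_ft_force())
    o=np.vstack([cv2.resize(snapshot(n)[y:y+150,130:400],None,fx=2,fy=2,interpolation=2) for n,y in(("side",110),("top",110))])
    cv2.imwrite("pics/above.png",o)
E
```

```text
[0.5512003  0.37199575 0.02135763] 8.648290256469946e-08
[[-1.27  -0.035  0.     2.028  0.     1.149 -0.04 ]
 [-0.036 -0.035  0.     2.028  0.     1.149 -0.55 ]
 [-0.036  0.42   0.     1.8    0.     0.922 -0.55 ]]
1.4167 [0.11598007 0.30044665 0.41988004] [0.334 0.943 0.001] [-1.07415245  0.01659958 -0.01260746]
2.8083 [ 0.3211438  -0.00917887  0.41968215] [ 0.872 -0.489 -0.001] [ 0.08978827 -0.13716019 -0.18344406]
3.7333 [ 0.52081565 -0.00225703  0.30045654] [ 0.872 -0.49   0.   ] [ 0.16665869 -0.39034252  0.32650295]
```

View pics/above.png

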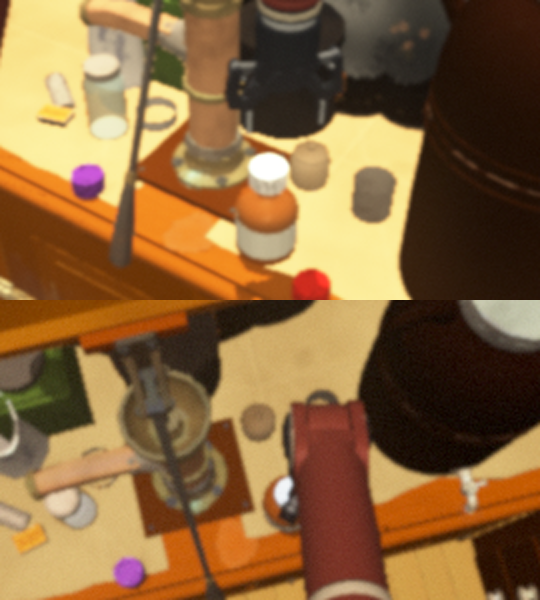

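The gripper is above and clear, but TCP y is −0.002 instead of 0.019, so joint 1 has a zero offset. I'll correct this in Cartesian space, descend and pinch.

```bash
python3 - <<'E'
from h import *
C=(.5207,.019); o=down(np.arctan2(-.49,.872)+np.pi/2)
R=Ro.from_quat(o).as_matrix(); print(R[:,1])
if R[:,1]@[.872,-.49,0]<0: o=down(np.arctan2(-.49,.872)-np.pi/2)
o=down(np.arctan2(-.49,.872)+np.pi/2)
if Ro.from_quat(o).as_matrix()[:,1]@[.872,-.49,0]<0: o=down(np.arctan2(-.49,.872)-np.pi/2)
arm.line_to((*C,.28),.15,o);arm.line_to((*C,.215),.1);print(arm.read_tool_pos(),arm.read_ft_force(),np.round(arm.read_joint_positions(),3))
arm.line_to((*C,.194),.05);print(arm.read_tool_pos(),arm.read_ft_force())
arm.move_gripper(.70,60);print(arm.read_finger_force(),arm.read_ft_force())
arm.move_gripper(0.5,60);print(arm.read_opening(),arm.read_finger_force(),arm.read_ft_force(),arm.read_tool_pos(),arm.read_time())
cv2.imwrite("pics/grip.png",cv2.resize(snapshot("side")[140:260,200:330],None,fx=4,fy=4,interpolation=2))
E
```

```text
[ 8.71789053e-01 -4.89881463e-01  1.22464680e-16]
[0.52119409 0.01881518 0.21554298] [ 0.51478178 -0.51930775 -0.1639294 ] [-0.074  0.529 -0.005  1.901  0.004  0.711 -0.595]
[0.52065761 0.01899913 0.19374109] [ 0.06570062 -0.58570855 -0.15874287]
0.0 [ 1.35035381 -1.2024554  -0.33772666]
0.5849597014032752 61.594464621157385 [-1.89720861 -0.26196908  3.89480281] [0.52052615 0.01911695 0.19433986] 6.1667
```

View pics/grip.png

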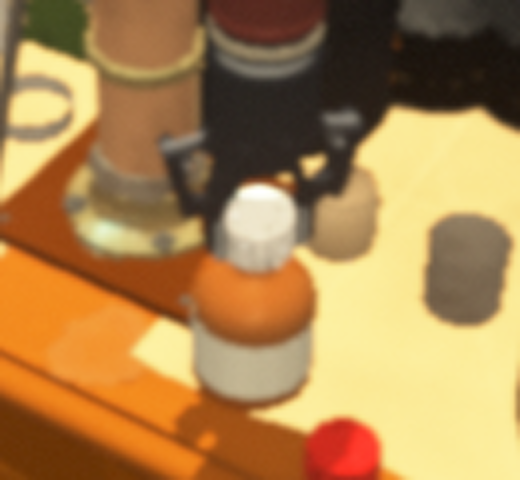

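The picture shows the fingers pinching both sides of the cap, with the bottle upright. The grip is 61 N. Now I press about 6 mm in steps, watching the spring force.

```bash
python3 - <<'E'
from h import *
x,y,z=arm.read_tool_pos()
for d in(2,4,5,6):
    arm.line_to((.5206,.0190,.1943-d/1000),.02);arm.pause(.15)
    print(d,arm.read_tool_pos()[2],arm.read_ft_force().round(2) if hasattr(arm.read_ft_force(),'round') else arm.read_ft_force(),arm.read_opening(),arm.read_finger_force())
print(arm.read_time(),arm.read_wrist_torque())
E
```

```text
2 0.1929174004130129 [-2.02  0.22  5.65] 0.5861290920209218 61.709600316826254
4 0.19111811749627913 [-3.36  0.15  8.09] 0.5836958162786149 61.87994205742143
5 0.19024026463472585 [-2.42 -0.21  8.26] 0.5805180912816025 61.963945328607224
6 0.18933166725198916 [-3.05  0.67  9.24] 0.5834889792462055 62.05569784040563
7.8167 [ 0.0954212   0.66051727 -0.0386291 ]
```

```bash
python3 - <<'E'
from h import *
for d in(7,7.9):
    arm.line_to((.5206,.0190,.1943-d/1000),.02);arm.pause(.2)
    print(d,arm.read_tool_pos(),np.round(arm.read_ft_force(),2))
q=np.array(arm.read_joint_positions());q0=q[6]
for a in(8,18,30,42,52,62):
    q[6]=q0+np.radians(a);arm.move_j(q);arm.pause(.1)
    print(a,np.degrees(arm.read_joint_positions()[6]-q0).round(1),np.round(arm.read_tool_pos(),4),np.round(arm.read_ft_force(),1),np.round(arm.read_wrist_torque(),2),round(arm.read_finger_force(),1),arm.read_time())
    if abs(arm.read_wrist_torque()[2])>1.2: print("stop");break
cv2.imwrite("pics/turned.png",cv2.resize(snapshot("side")[140:260,200:330],None,fx=4,fy=4,interpolation=2))
E
```

```text
7 [0.52054216 0.01914128 0.18845958] [-1.63  0.56  9.79]
7.9 [0.52054448 0.01910013 0.18765466] [-4.32 -0.23 10.96]
8 8.0 [0.5212 0.0191 0.189 ] [-1.8  0.7 10.6] [-0.04  0.42  0.03] 62.3 9.075
18 18.0 [0.5217 0.0192 0.1892] [-0.7  0.3  8.9] [0.01 0.33 0.1 ] 62.3 9.4667
30 30.0 [0.5221 0.0192 0.1892] [-0.6  0.3  8.8] [0.05 0.22 0.01] 62.2 9.8833
42 42.0 [0.5221 0.0193 0.1893] [-0.1  0.2  8.8] [ 0.08  0.25 -0.03] 62.2 10.3
52 52.0 [0.5222 0.0194 0.1893] [-0.9  0.1  8.9] [0.07 0.17 0.06] 62.2 10.6917
62 62.0 [0.5223 0.0194 0.1893] [-0.2  0.3  9.9] [0.06 0.2  0.05] 62.2 11.0833
```

View pics/turned.png

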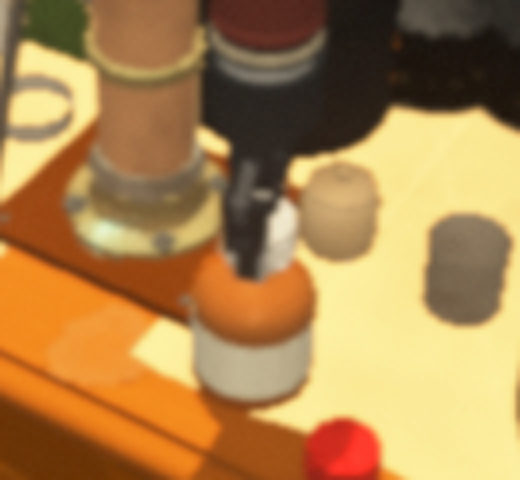

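The turned picture shows the bottle unmoved and the fingers turned. The torque stayed low, so I check whether the bottle turned by differencing the label region, then lift gently in steps with a force guard.

```bash
python3 - <<'E'
from h import *
a,b=[cv2.imread(f"pics/{n}.png").astype(int)[300:400,190:315] for n in("grip","turned")]
print("diff",np.abs(a-b).mean(),np.percentile(np.abs(a-b),[95,99]))
x,y,z=arm.read_tool_pos();print(x,y,z)
for d in(2,4,5,6,7,8):
    arm.line_to((x,y,z+d/1000),.02);arm.pause(.15)
    F=arm.read_ft_force();print(d,np.round(arm.read_tool_pos(),4),np.round(F,2))
    if F[2]<-4: print("locked?");break
print(arm.read_time())
E
```

```text
diff 0.86048 [2. 5.]
0.5222535697415903 0.019425529027293203 0.18932837428306012
2 [0.5225 0.0194 0.1922] [-1.17 -0.12  6.4 ]
4 [0.5225 0.0194 0.194 ] [-1.34  0.59  5.17]
5 [0.5225 0.0194 0.1946] [-0.76 -0.2   5.17]
6 [0.5225 0.0194 0.1954] [-0.62 -0.63  4.57]
7 [0.5225 0.0194 0.1963] [0.48 0.02 3.75]
8 [0.5225 0.0194 0.1974] [0.53 0.25 2.01]
13.6333
```

```bash
python3 - <<'E'
from h import *
x,y=.52225,.0194
for z in(.198,.199,.200,.202,.204,.207,.212):
    arm.line_to((x,y,z),.03);arm.pause(.1)
    F=arm.read_ft_force();print(np.round(arm.read_tool_pos(),4),np.round(F,2),arm.read_opening())
    if F[2]<-4: print("locked?");break
else:
    arm.line_to((x,y,.24),.08)
print(np.round(arm.read_ft_force(),2),arm.read_time())
cv2.imwrite("pics/lift.png",cv2.resize(snapshot("side")[110:260,190:330],None,fx=4,fy=4,interpolation=2))
E
```

```text
[0.5225 0.0194 0.198 ] [ 1.96 -0.12  2.14] 0.5791766596938837
[0.5214 0.0193 0.1985] [ 0.48  0.45 -0.6 ] 0.5803421814309178
[0.5222 0.0194 0.2   ] [ 0.52 -0.1  -0.29] 0.584101862149298
[0.5223 0.0194 0.2021] [ 0.29 -0.24 -0.49] 0.5851493918644463
[0.5223 0.0194 0.204 ] [-0.63  0.14 -0.7 ] 0.5804008880451033
[0.5223 0.0194 0.2071] [ 0.29  0.14 -0.65] 0.5834070406273704
[0.5222 0.0194 0.2121] [ 0.35  0.51 -1.48] 0.5840703857157178
[-0.53  0.33 -1.09] 16.65
```

View pics/lift.png

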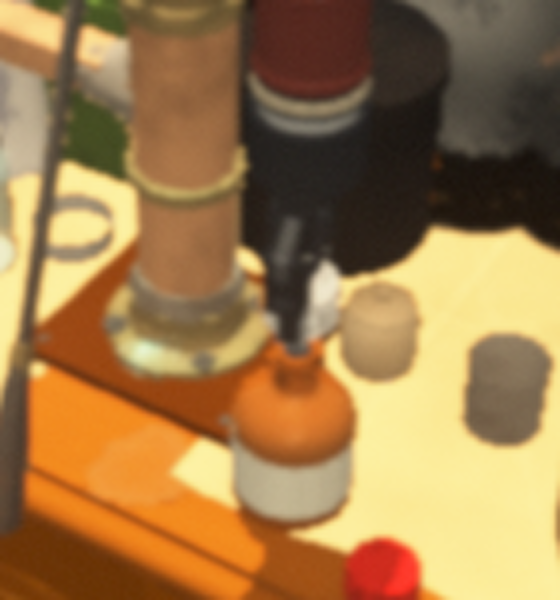

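The cap is off: the bare neck shows at (297,365) and the bottle stands where it was. I raise the cap to about 10 cm over the mouth and check that the bottle hasn't shifted.

```bash
python3 - <<'E'
from h import *
arm.line_to((.5221,.0193,.294),.1);arm.pause(1.0)
im=snapshot("side");a=cv2.imread("pics/side0.png")
T=a[218:244,247:281];r=cv2.matchTemplate(im[200:260,230:300],T,cv2.TM_CCOEFF_NORMED);print("label match",cv2.minMaxLoc(r)[1::2],"expect (17,18)")
s=cv2.phaseCorrelate(np.float32(cv2.cvtColor(a[216:246,244:284],6)),np.float32(cv2.cvtColor(im[216:246,244:284],6)));print(s)
print(arm.read_tool_pos(),Ro.from_quat(arm.read_eef_rot()).as_matrix()[:,2].round(4),np.abs(arm.read_dq()).max(),arm.read_finger_force(),arm.read_time())
cv2.imwrite("pics/end.png",cv2.resize(im[90:260,190:330],None,fx=3,fy=3,interpolation=2))
E
```

```text
label match (0.9962790608406067, (17, 18)) expect (17,18)
((0.043626332769431286, 0.014097067277088371), 0.9925985819101334)
[0.52209085 0.01929576 0.29398921] [ 4.e-04  2.e-04 -1.e+00] 0.0015711244697691825 62.054415578604676 18.4417
```

View pics/end.png

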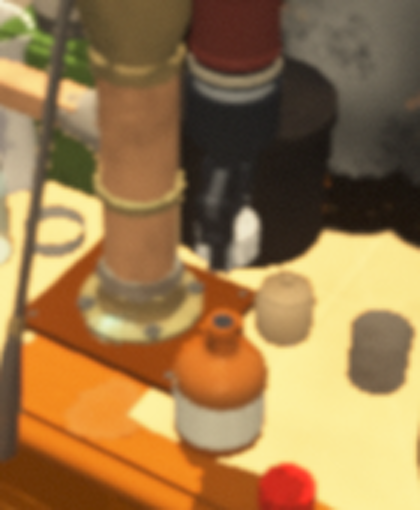

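The picture shows the cap held upright above the open mouth at (223,322), with the bottle (0.04 px shift) and its neighbours undisturbed. Handing in.

```bash
python3 - <<'E'
from h import *
from station import ticket
print(onplane("side",(264.3,197.3),.142)); print(ticket.finish_job())
E
```

```text
[0.51935744 0.0157277  0.142     ]
the job is handed in; nothing more can be done
None
```

The job is handed in at about 18 s: the cap came off cleanly and is held upright and still about 10 cm over the mouth, within about 4 mm of centred by the last side-view estimate, and the bottle has not moved.

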